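Draw the retaining ring off the turntable spindle with the hooked pick

TASK

Take the hooked pick from its rest, hook it behind the bow of the retaining ring and draw the ring out of its groove until it lies loose and flat on the turntable's deck, clear of the spindle. Feel your way in gently: do not dig the pick into the deck or the spindle, do not wrench the ring, do not touch the ring with the gripper and do not let it fly off the deck. Then lay the pick back in its rest, hook down, and leave everything else as it was.

Things in the scene. Friction and masses are not known exactly. Their poses are not given: they have to be found in the camera images.
- turntable: base of a bench turntable (its wheel head is off), round, 212 mm across, fixed on the bench. Origin: centre of its underside, z up. Its flat top deck, 190 mm across, is 45 mm above the bench. A steel spindle stands upright in the middle of the deck; spindle and bearing do not turn.
- spindle_foot (a point): on the spindle's axis at the height of the deck's face; z up. The spindle is 24 mm across and ends 18 mm above the deck. At the deck it has a groove, 5.5 mm high with a floor 18 mm across, in which the ring sits.
- ring: horseshoe retaining ring, spring steel, 46 mm across, 4 mm thick, flat on the deck in the spindle's groove. Origin: centre of the round, underside; seated, it is at the spindle's foot. +x points to the middle of the closed bow (18 to 23 mm from the origin), at first towards the robot within 50 degrees; the mouth is at -x. It comes off along its +x, away from the spindle.
- slot (a point): on the ring, 15 mm along its +x, at its underside: middle of the slot behind the bow, open from above, between the spindle's side (12 mm from the axis) and the bow (18 mm): 6 mm wide, over 16 mm long crosswise. The ring's jaws grip the groove: a straight pull rises over 5 mm to 8 to 16 N, then it snaps loose and slides; 22 mm out it is clear. Pulled sideways it turns; upward it jams.
- pick: hooked steel pick, 70 g, level in its rest, hook down: a pin-vise handle with a hooked needle clamped in its collet. Origin: middle of the handle's axis; handle square, 14 x 14 mm, 110 mm long, +x towards the hook, z up. The 5 mm needle runs on along +x and bends down into a straight round hook, 4 mm thick, round-ended. Take it by the middle of the handle from above.
- hook_nominal (a point): on the pick at x = 108, y = 0, z = -32 mm: where the hook's end would be at the usual reach of the needle. The needle is clamped farther out or in, by up to 13 mm along the pick's x, differently each time; this point does not show it, so feel for the real end. The hook hangs straight down; y and z are true. The needle does not slip.
- rest: fixed wooden tool rest. Origin: centre of its underside, x along the tool. Two 8 mm thick cradles at x = -46 and +46 mm carry the handle: notch floor 45 mm above the bench, 18 mm wide there and wider above, cheeks up to 60 mm. Between them it is 8 mm high, 60 mm wide: room for fingers. The pick lies with its origin above the rest's, 52 mm above the bench, its +x along the rest's +x.
- probe: loose straight pick, same square steel handle but a straight point and no hook, 165 mm long, lying on the bench in front of the turntable; not needed, leave it
- washer: loose plain steel washer, 34 mm across, 3 mm thick, on the bench; leave it
- jar: loose capped jar, 56 mm across, about 60 mm tall; leave it
- glue_gun: loose hot-melt gun lying on its side, about 190 mm long; leave it
- bowl: loose porcelain bowl standing upside down, 176 mm across, 64 mm tall; leave it
- brush0: loose thin brush, 180 mm, on the bench; leave it
- brush1: loose thin brush, 180 mm, on the bench; leave it
- sherd0: loose porcelain sherd in the white tray, 50 mm; leave it
- sherd1: loose porcelain sherd in the white tray, 50 mm; leave it
There are look-alikes about, which are no part of the job. Of the things shaped like the pick, the steel one is meant. Leave any yellow look-alike of the turntable alone.

How it is judged:
On the way, in this order (a step that is already met when the one before it is completed fails the run):
1. the pick is lifted out of its rest (z of pick in the frame of rest above 0.08 m), for 0.1 s.
2. the ring is being drawn by the pick, against its spring (over 3 N, 1 to 10 mm out) (contact force between pick and ring above 3 N and horizontal distance between ring and spindle_foot between 0.001 and 0.01 m), for 0.06 s.
3. the ring is out of its groove, clear of the spindle (horizontal distance between ring and spindle_foot above 0.022 m), for 0.1 s.
At the end, for the whole second after the job is handed in: The ring lies flat and still on the deck (within 4 mm of its face, tilt under 0.12 rad), its origin over 22 mm from the spindle axis; the pick lies still in its rest, hook down, within 12 mm along and 10 mm across of where it lay, its axis 47 to 56 mm above the bench, tilt under 0.12 rad (horizontal distance between ring and spindle_foot above 0.022 m and z of ring in the frame of spindle_foot between -0.003 and 0.004 m and angle between each of ring, pick's own z axis and vertical below 0.12 rad and linear speed of each of ring, pick below 0.02 m/s and x of pick in the frame of rest between -0.012 and 0.012 m and y of pick in the frame of rest between -0.01 and 0.01 m and z of pick in the frame of rest between 0.047 and 0.056 m); the robot touches nothing.
It fails at once if the pick is pressed on the turntable's deck or spindle with more than 10 N (contact force between pick and turntable above 10 N).
It fails at once if the pick loads the ring with more than 25 N (contact force between pick and ring above 25 N).
It fails at once if the gripper or arm touches the ring, or bears on the turntable with more than 5 N (contact force between any of the fingers, the arm and ring above 0.5 N or contact force between any of the fingers, the arm and turntable above 5 N).
It fails at once if the ring leaves the deck (z of ring in the frame of spindle_foot below -0.008 m).
It fails at once if another thing on the bench is moved by more than 20 mm (distance of any of probe, washer, jar, glue_gun, bowl, brush0, brush1, sherd0, sherd1 from where it was at the start of the episode above 0.02 m).
It also fails if it takes over 64 s, if anything falls off the work surface, if the arm or the gripper's body presses on something with over 40 N, if the wrist force passes 120 N, or if a joint passes its speed limit or range.

ROBOT

A 6-joint arm with a two-finger parallel gripper is mounted at the origin on the work surface. World frame = base frame: x ahead of the robot, y to its left, z up, the work surface at z = 0. Lengths are in m, angles in rad, forces in N, time in s.
With the tool pointing down it reaches from about 0.3 to 0.85 m from the base axis. Payload 4.2 kg.
Tool frame: the origin (TCP) lies midway between the tips of the shut fingers; the grasp point (between the pads) lies 19 mm behind it; z points along the fingers, y is the direction in which the jaws open and shut (so a half turn about z gives the same grasp; the last joint's range is limited). The gripper opens to 91 mm and grips with 3 to 60 N. Pads are 32 mm wide; open, the fingers measure 118 mm over their backs; the gripper's body (76 mm by 178 mm) begins 60 mm behind the grasp point.
Start: joints at [1.283, 0.32, 1.565, -0, 1.257, -0.02], TCP at [0.152, 0.555, 0.214] pointing down, gripper open.
Joint ranges: [-3.11, 3.11], [-0.84, 2.01], [0.21, 2.61], [-1.34, 4.49], [0.05, 2.63], [-2.56, 2.56]. Speed limits (rad/s): [2.57, 2.57, 3.14, 3.14, 3.14, 3.14].

INTERFACE

Orientations are given as a rotation vector (axis times angle).
In Python, from bench import arm gives the robot as it stands. Calls block until the motion is done:
- arm.move_pose(position, orientation): joint-space move of the TCP to a pose.
- arm.movel(position, orientation=None, speed=0.15): straight line of the TCP; orientation=None keeps the orientation; speed is the mean speed in m/s.
- arm.goto_joints(angles): joint-space move.
- arm.gripper_to(opening): finger opening in m; the grip force is fixed at half the most; returns when the fingers have stopped.
- arm.dwell(seconds).
- arm.ik(position, orientation): joint angles nearest the present ones, or None.
- arm.get_obs(): the state.
- arm.get_image(name): name is "scene" or "top" or "wrist"; returns the picture (480x640x3 uint8, blue, green, red); there is no depth.
- arm.camera_info(name): a dict with "fx", "fy", "cx", "cy" (pixels), "T" (4x4, takes a point from camera to world coordinates); the wrist camera has in their place "hand_eye" (4x4, takes a point from camera to tool coordinates, whose origin is the TCP and whose axes are the flange's). Camera axes: x right, y down, z forward; pixel columns grow to the right and rows downward; lengths in m; the calibration is good to about 2 mm. A picture is of the moment at which its call begins: read the wrist's pose just before it. camera_info takes no time and is no camera call.
A pose or a line that the arm cannot do raises arm.MotionError and nothing moves.
- arm.finish_job(): hands the job in, once; it reports no verdict.
The state is a dict: "time_s": time; "qpos": joint angles; "dq": joint speeds; "joint_efforts": joint torques, N m; "ee_pos": TCP position; "orientation": TCP orientation; "wrist_force": force on the tool from outside, world axes, zero at the start; "torque": the same for the moment, N m; "width": finger opening in m.
Only numpy, scipy, OpenCV 4.12 (cv2) and the standard library are available. Lean on these libraries where they do the work, as an engineer would, in place of code of your own. Each camera call takes 0.05 s, during which the arm holds its last target.

## Working session

There is one attempt and no reset: what is moved stays moved. The work goes in short steps, each a Python script; the robot and the scene stay as the last script left them, time stands still between calls to the robot, and variables do not carry over. Pictures are saved under pics/ and viewed, and the job is handed in when it is done.

```bash
ls; mkdir -p pics; python3 - <<'E'
from bench import arm
import cv2
o=arm.get_obs(); print(o)
for n in("scene","top","wrist"):
    cv2.imwrite(f"pics/a_{n}.png",arm.get_image(n)); print(n,arm.camera_info(n))
E
```

```text
pics
{'time_s': 0.0, 'qpos': array([ 1.28303030e+00,  3.20293155e-01,  1.56567573e+00, -2.98344521e-05,
        1.25738068e+00, -1.99853596e-02]), 'dq': array([-6.08678147e-04,  1.45206615e-05,  1.03147732e-03,  4.33323238e-05,
       -5.34790066e-04, -6.24693323e-04]), 'joint_efforts': array([ 6.57077703e-05, -4.12456226e+01, -2.31973332e+01,  7.28640589e-02,
        4.54732880e-02, -1.36641665e-04]), 'ee_pos': array([0.15199833, 0.55402635, 0.21312084]), 'orientation': array([-4.19326550e-01, -3.11323730e+00,  2.73376158e-03]), 'wrist_force': array([-0.22193056, -0.15174276,  0.07278895]), 'torque': array([-0.06100067, -0.05207565, -0.01345016]), 'width': 0.09149613444403376}
scene {'fx': 444.4298466748463, 'fy': 444.4298466748463, 'cx': 314.83687324265804, 'cy': 237.96017017153235, 'T': array([[-0.20777766,  0.81250418, -0.54467   ,  1.11824399],
       [ 0.97817466,  0.17163887, -0.11710861,  0.06661791],
       [-0.00166469, -0.55711494, -0.83043372,  1.06226609],
       [ 0.        ,  0.        ,  0.        ,  1.        ]])}
top {'fx': 441.895675069016, 'fy': 441.895675069016, 
[... 157 characters left out ...]
696e-01, -7.93244567e-04, -3.73879684e-03,
        -4.67757368e-02],
       [ 3.78563699e-03, -7.09137861e-02, -9.97475265e-01,
         1.20771395e+00],
       [ 0.00000000e+00,  0.00000000e+00,  0.00000000e+00,
         1.00000000e+00]])}
wrist {'fx': 388.492127967476, 'fy': 388.492127967476, 'cx': 326.7133063139976, 'cy': 241.67494460712197, 'hand_eye': array([[ 6.76968294e-04, -9.60892732e-01, -2.76920023e-01,
         7.86226142e-02],
       [ 9.99999745e-01,  5.87971923e-04,  4.04413422e-04,
        -8.51223784e-05],
       [-2.25776719e-04, -2.76920226e-01,  9.60892885e-01,
        -1.70584693e-01],
       [ 0.00000000e+00,  0.00000000e+00,  0.00000000e+00,
         1.00000000e+00]])}
```

View pics/a_scene.png

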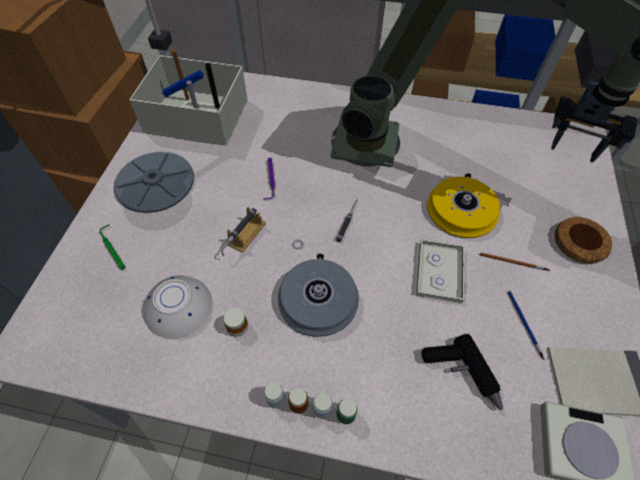

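View pics/a_top.png

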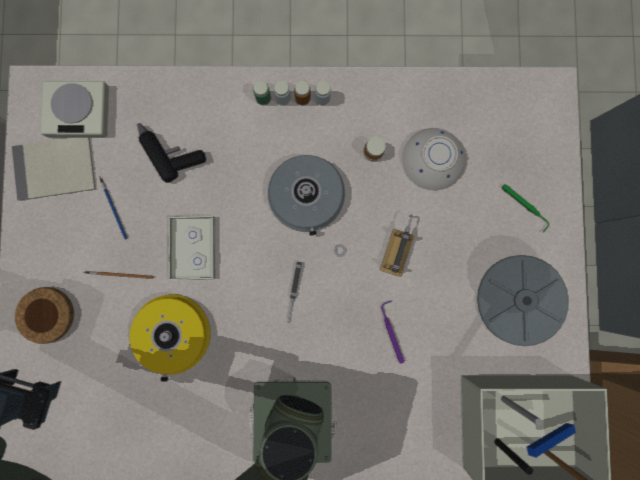

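View pics/a_wrist.png

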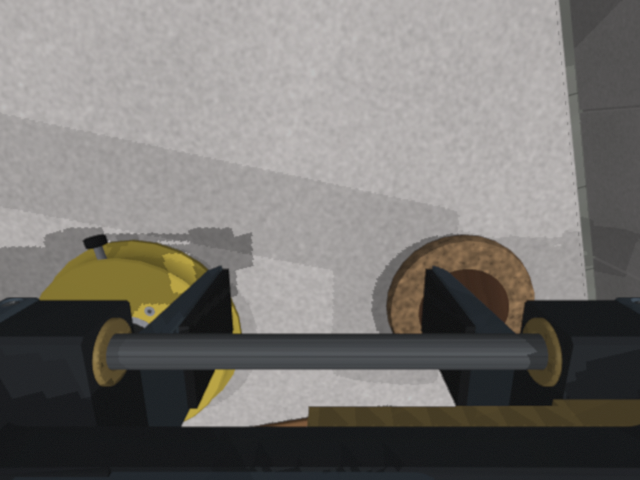

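The scene shows the blue-grey turntable (top view 306,190; scene 318,292), and the rest with the steel pick (top 398,250), hook pointing away from the robot. Next I'll take closer views with the wrist camera.

```bash
cat > h.py <<'E'
from bench import arm
import cv2, numpy as np
from scipy.spatial.transform import Rotation as R
def down(yaw):  # tool z down, tool x at yaw
    x=np.array([np.cos(yaw),np.sin(yaw),0]); z=np.array([0,0,-1.]); y=np.cross(z,x)
    return R.from_matrix(np.stack([x,y,z],1)).as_rotvec()
def cam(name,o=None):
    c=arm.camera_info(name)
    if name=="wrist":
        o=o or arm.get_obs()
        T=np.eye(4);T[:3,:3]=R.from_rotvec(o['orientation']).as_matrix();T[:3,3]=o['ee_pos']
        c['T']=T@c['hand_eye']
    c['T']=np.array(c['T'])
    return c
def snap(name,f):
    c=cam(name); im=arm.get_image(name); cv2.imwrite(f"pics/{f}.png",im)
    np.savez(f"pics/{f}.npz",im=im,T=c['T'],k=[c['fx'],c['fy'],c['cx'],c['cy']]); return im
def load(f):
    return np.load(f"pics/{f}.npz")
def ray(d,uv):
    fx,fy,cx,cy=d['k']; T=d['T']
    r=T[:3,:3]@np.array([(uv[0]-cx)/fx,(uv[1]-cy)/fy,1]); return T[:3,3],r/np.linalg.norm(r)
def onz(d,uv,z):
    p,r=ray(d,uv); return p+r*(z-p[2])/r[2]
def proj(d,P):
    fx,fy,cx,cy=d['k']; T=d['T']; q=T[:3,:3].T@(np.asarray(P)-T[:3,3]); return np.array([fx*q[0]/q[2]+cx,fy*q[1]/q[2]+cy])
def tri(ds,uvs):
    A=np.zeros((3,3));b=np.zeros(3)
    for d,uv in zip(ds,uvs):
        p,r=ray(d,uv);M=np.eye(3)-np.outer(r,r);A+=M;b+=M@p
    P=np.linalg.solve(A,b); 
    return P,[np.linalg.norm(np.cross(P-ray(d,uv)[0],ray(d,uv)[1])) for d,uv in zip(ds,uvs)]
E
python3 - <<'E'
from h import *
for n in("scene","top"):
    c=cam(n);np.savez(f"pics/a_{n}.npz",T=c['T'],k=[c['fx'],c['fy'],c['cx'],c['cy']])
s,t=load("a_scene"),load("a_top")
print("spindle",tri([s,t],[(318,290),(306,190)]),onz(t,(306,190),.045))
print("rest",tri([s,t],[(244,230),(398,250)]), onz(t,(408,235),.05),onz(t,(389,265),.05),onz(t,(413,218),.05))
for p,y in [((.45,-.27,.25),-.4),((.45,-.27,.25),-.4+np.pi),((.47,-.03,.2),-.8),((.47,-.03,.2),.8),((.47,-.03,.1),0)]:
    print(y,arm.ik(p,down(y)))
E
```

```text
spindle (array([ 0.60872484, -0.03490424,  0.05045077]), [np.float64(0.0002048766215829201), np.float64(0.00020487662158289106)]) [ 0.60969649 -0.03464518  0.045     ]
rest (array([ 0.45141128, -0.2825063 ,  0.02276275]), [np.float64(0.000771888559208854), np.float64(0.0007718885592088664)]) [ 0.48947879 -0.303182    0.05      ] [ 0.41065816 -0.25223782  0.05      ] [ 0.53447958 -0.31705113  0.05      ]
-0.4 [-5.62334963e-01  2.18728507e-01  1.61404129e+00 -8.88178420e-16
  1.30882285e+00  1.40846136e+00]
2.741592653589793 [-0.56233496  0.21872851  1.61404129  0.          1.30882285 -1.73313129]
-0.8 [-8.81641322e-02  1.66177202e-01  1.81181231e+00 -4.44089210e-16
  1.16360314e+00  2.28263219e+00]
0.8 [-8.81641322e-02  1.66177202e-01  1.81181231e+00 -4.44089210e-16
  1.16360314e+00  6.82632195e-01]
0 [-8.81641322e-02  2.67853806e-01  1.96217059e+00 -4.44089210e-16
  9.11568253e-01  1.48263219e+00]
```

```bash
python3 - <<'E'
from h import *
d=np.array([np.cos(-.52),np.sin(-.52),0])
r=np.array([.45,-.277,.0])
arm.move_pose(np.array([.60,-.035,.30])-[.08,0,0],down(0)); snap("wrist","t1")
arm.move_pose(np.array([.60,-.035,.22])-[.03,0,0],down(0)); snap("wrist","t2")
arm.move_pose(r-.05*d+[0,0,.30],down(-.52)); snap("wrist","r1")
arm.move_pose(r+.02*d+[0,0,.26],down(-.52)); snap("wrist","r2")
print(arm.get_obs()['time_s'])
E
```

```text
4.8083
```

```bash
python3 - <<'E'
import cv2,numpy as np
a=[cv2.resize(cv2.imread(f"pics/{n}.png"),(400,300),interpolation=cv2.INTER_AREA) for n in("t1","t2","r1","r2")]
cv2.imwrite("pics/m1.png",np.vstack([np.hstack(a[:2]),np.hstack(a[2:])]))
E
```

```text
(no output)
```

View pics/m1.png

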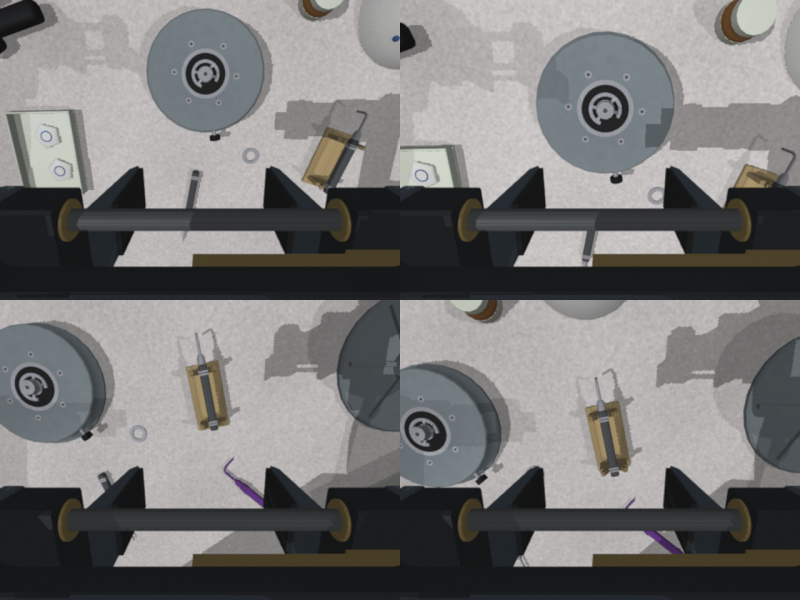

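```bash
python3 - <<'E'
import cv2,numpy as np
def crop(n,x0,y0,w,h,W=400,H=300): return cv2.resize(cv2.imread(f"pics/{n}.png")[y0:y0+h,x0:x0+w],(W,H),interpolation=cv2.INTER_CUBIC)
cv2.imwrite("pics/m2.png",np.vstack([np.hstack([crop("t1",270,70,120,90),crop("t2",268,127,120,90)]),np.hstack([crop("r1",240,30,240,180),crop("r2",240,110,240,180)])]))
E
```

```text
(no output)
```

View pics/m2.png

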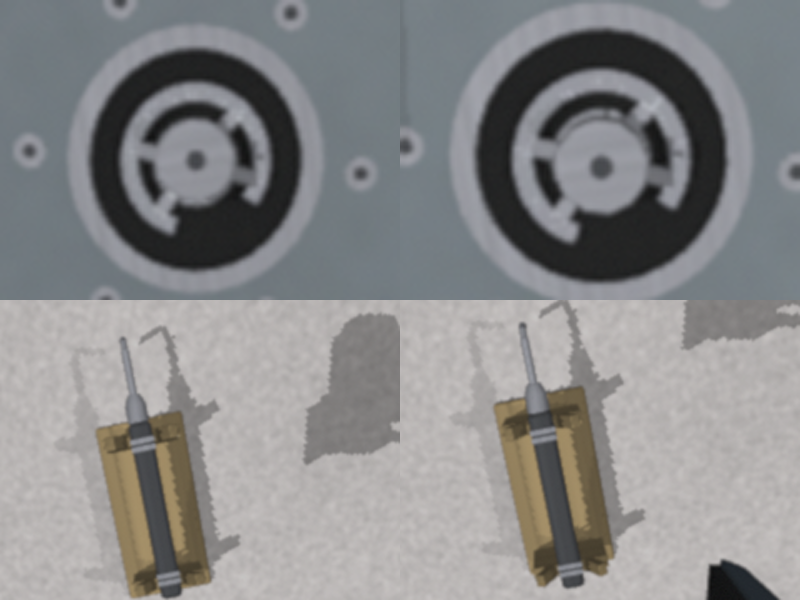

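```bash
python3 - <<'E'
import cv2,numpy as np
def crop(n,x0,y0,w,h,W=400,H=300): return cv2.resize(cv2.imread(f"pics/{n}.png")[y0:y0+h,x0:x0+w],(W,H),interpolation=cv2.INTER_CUBIC)
cv2.imwrite("pics/m3.png",np.vstack([np.hstack([crop("a_scene",278,260,80,60),crop("a_top",266,160,80,60)]),np.hstack([crop("r1",10,90,100,75),crop("r2",0,170,100,75)])]))
E
```

```text
(no output)
```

View pics/m3.png

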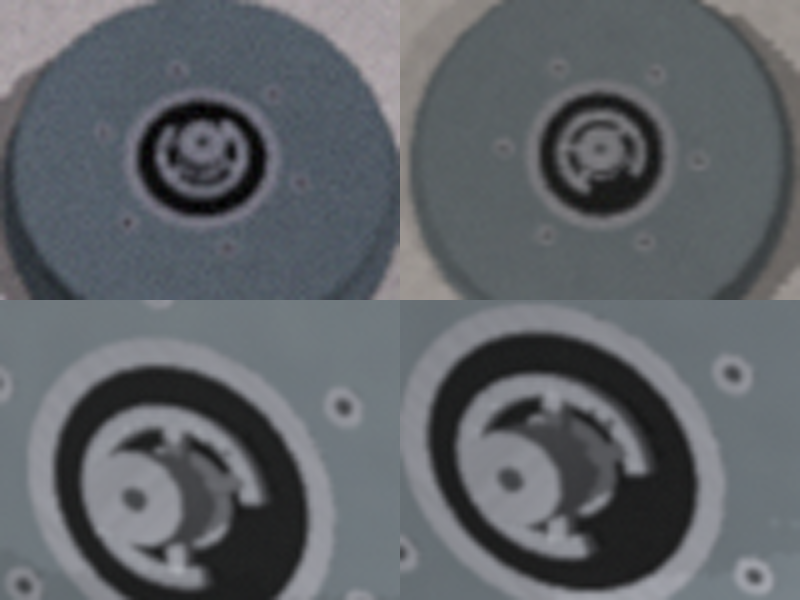

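The views agree that the ring's mouth faces the robot and its bow faces away. The mouth is at the lower right of the spindle in t1/t2 and top, and at the upper side in scene. That contradicts the text's "towards the robot", so I'll measure its direction.

```bash
python3 - <<'E'
from h import *
C={}
for n,g in(("t1",(328,118)),("t2",(328,177)),("a_top",(306,190))):
    im=cv2.imread(f"pics/{n}.png"); gr=cv2.cvtColor(im,cv2.COLOR_BGR2GRAY)
    x0,y0=g; w=45 if n!="a_top" else 20; sub=cv2.resize(gr[y0-w:y0+w,x0-w:x0+w],None,fx=4,fy=4,interpolation=cv2.INTER_CUBIC)
    m=(sub<85).astype(np.uint8)
    cs,_=cv2.findContours(m,cv2.RETR_EXTERNAL,cv2.CHAIN_APPROX_NONE); c=max(cs,key=cv2.contourArea)
    e=cv2.fitEllipse(cv2.convexHull(c)); 
    C[n]=((e[0][0]+.5)/4-.5+x0-w,(e[0][1]+.5)/4-.5+y0-w); print(n,C[n],np.array(e[1])/4)
D={n:load(n) for n in C}
print("tri",tri([D["t1"],D["t2"]],[C["t1"],C["t2"]]))
for n in C: print(n,onz(D[n],C[n],.045))
d0=D["t1"];print("spindletop tri",tri([D["t1"],D["t2"]],[(328.5,118),(328.3,177.1)]))
import math
for n in("t1","t2"):
    gr=cv2.cvtColor(cv2.imread(f"pics/{n}.png"),cv2.COLOR_BGR2GRAY)
    c=onz(D[n],C[n],.045)
    print("outer radius mm", [round(1e3*np.linalg.norm(onz(D[n],(C[n][0]+dx,C[n][1]),.045)-c),1) for dx in(31,35)])
    th=np.radians(np.arange(0,360,3)); 
    P=[proj(D[n],[c[0]+.0205*np.cos(t),c[1]+.0205*np.sin(t),.049]) for t in th]
    v=cv2.remap(gr,np.float32([p[0] for p in P])[None],np.float32([p[1] for p in P])[None],cv2.INTER_LINEAR)[0]
    print(n,' '.join(map(str,v)))
E
```

```text
t1 (328.21935653686523, 117.47154235839844) [63.08470535 66.31652832]
t2 (327.9377136230469, 173.34684371948242) [74.91218567 75.56163788]
a_top (305.732364654541, 190.40782356262207) [24.96902084 25.23946762]
tri (array([ 0.610802  , -0.03565131,  0.04531943]), [np.float64(7.745515394956991e-06), np.float64(7.745515394948917e-06)])
t1 [ 0.61081213 -0.03564469  0.045     ]
t2 [ 0.61076819 -0.03566011  0.045     ]
a_top [ 0.6085999  -0.03393532  0.045     ]
spindletop tri (array([ 0.60970232, -0.035882  ,  0.06420667]), [np.float64(2.3645007828818084e-05), np.float64(2.3645007828825565e-05)])
outer radius mm [np.float64(32.4), np.float64(36.5)]
t1 150 150 152 152 147 148 148 148 151 151 149 149 152 154 151 153 153 154 146 144 141 138 140 142 148 151 154 154 158 153 152 151 151 151 151 149 148 150 151 149 148 148 149 149 147 147 150 154 153 154 156 153 151 140 103 55 33 34 33 35 34 35 35 34 34 35 34 34 33 35 33 33 34 34 34 34 32 52 97 135 150 150 141 135 144 144 146 148 149 145 130 125 139 146 144 145 151 153 150 151 151 153 151 149 154 156 152 149 147 147 148 148 148 147 148 149 149 149 148 149
outer radius mm [np.float64(27.3), np.float64(30.8)]
t2 155 157 153 153 152 152 151 152 152 153 153 152 152 153 153 153 153 151 149 150 147 143 144 148 151 152 153 155 160 161 158 156 153 152 152 152 152 152 152 152 156 160 157 154 152 153 156 155 153 154 156 154 156 148 107 49 33 35 36 36 36 37 36 36 36 36 36 36 36 35 35 35 35 35 35 35 35 51 102 143 152 152 148 141 143 148 151 151 151 152 140 123 139 154 158 151 151 152 153 153 152 152 152 154 161 170 160 154 152 152 152 152 152 152 152 153 154 155 153 153
```

Ring bow yaw is about 18° (pointing away from the robot), the spindle is at (0.6105,-0.0357), and the deck is at 45 mm by triangulation. Next is the pick in r1/r2.

```bash
python3 - <<'E'
import cv2,numpy as np
def crop(n,x0,y0,w,h,W=400,H=560): return cv2.resize(cv2.imread(f"pics/{n}.png")[y0:y0+h,x0:x0+w],(W,H),interpolation=cv2.INTER_CUBIC)
cv2.imwrite("pics/m4.png",np.hstack([crop("r1",280,45,120,168),crop("r2",280,120,120,168)]))
E
```

```text
(no output)
```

View pics/m4.png

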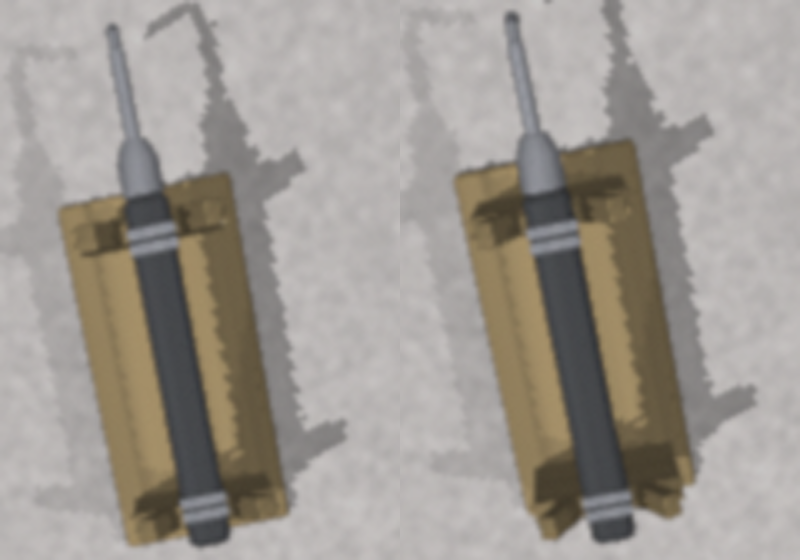

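```bash
python3 - <<'E'
from h import *
a,b=load("r1"),load("r2")
f=lambda p:(p[0]*.3+280-.35,p[1]*.3+45-.35)
g=lambda p:(p[0]*.3+280-.35,p[1]*.3+120-.35)
L={}
for n,p,q in(("front",(153,239),(154,237)),("back",(204,507),(208,506)),("hookend",(112,26),(112,16)),("frontend",(147,200),(147,193)),("backend",(209,543),(214,540))):
    P,e=tri([a,b],[f(p),g(q)]); z=.059 if n!="hookend" else .053
    L[n]=(onz(a,f(p),z)+onz(b,g(q),z))/2
    print(n,P.round(4),np.round(e,5),onz(a,f(p),z).round(4),onz(b,g(q),z).round(4))
d=L["front"]-L["back"];print("yaw",np.arctan2(d[1],d[0]),"len",np.linalg.norm(d)); m=(L["front"]+L["back"])/2;m2=(L["frontend"]+L["backend"])/2
u=d/np.linalg.norm(d);print("mid",m,m2,"ends",np.dot(L["frontend"]-L["backend"],u),"hookreach from mid",np.dot(L["hookend"]-m,u),np.dot(L["hookend"]-m2,u))
E
```

```text
front [ 0.4872 -0.2959  0.0583] [5.e-05 5.e-05] [ 0.4872 -0.2959  0.059 ] [ 0.4872 -0.296   0.059 ]
back [ 0.4082 -0.2697  0.0596] [0.00014 0.00014] [ 0.4082 -0.2695  0.059 ] [ 0.4079 -0.2697  0.059 ]
hookend [ 0.5459 -0.3156  0.0484] [0.00022 0.00022] [ 0.5452 -0.3151  0.053 ] [ 0.5457 -0.3159  0.053 ]
frontend [ 0.4983 -0.3     0.0508] [5.e-05 5.e-05] [ 0.4978 -0.2999  0.059 ] [ 0.4991 -0.3005  0.059 ]
backend [ 0.3966 -0.2653  0.0568] [0.00027 0.00027] [ 0.3972 -0.2652  0.059 ] [ 0.3973 -0.2659  0.059 ]
yaw -0.3211493889655608 len 0.083432981435901
mid [ 0.44762806 -0.28278564  0.059     ] [ 0.44783445 -0.28287901  0.059     ] ends 0.10693422141581085 hookreach from mid 0.10316902156698592 0.10294371034444598
```

```bash
python3 - <<'E'
from h import *
g=np.array([.4477,-.2828,0]); o=down(-.3211)
arm.gripper_to(.06)
arm.move_pose(g+[0,0,.12],o); print(arm.get_obs()['wrist_force'])
arm.movel(g+[0,0,.034],o,.12)
ob=arm.get_obs();print(ob['ee_pos'],ob['wrist_force'])
print(arm.gripper_to(.005)); ob=arm.get_obs();print(ob['width'],ob['wrist_force'],ob['ee_pos'])
arm.movel(g+[0,0,.20],o,.12); arm.dwell(.2)
ob=arm.get_obs();print(ob['width'],ob['wrist_force'],ob['ee_pos'],ob['time_s'])
snap("wrist","p1");snap("scene","p1s")
E
```

```text
[ 1.30583006 -0.23990634  0.85490309]
[ 0.44857492 -0.28334714  0.03495543] [ 0.20529773  0.65602136 -0.28352692]
False
0.013289086712640633 [ 0.45750473 -0.33860258  0.19301546] [ 0.44769034 -0.28278699  0.03402167]
0.013539523150764463 [-0.17282849  0.69822469 -0.91410729] [ 0.44753249 -0.28268493  0.19950807] 9.45
```

View pics/p1.png

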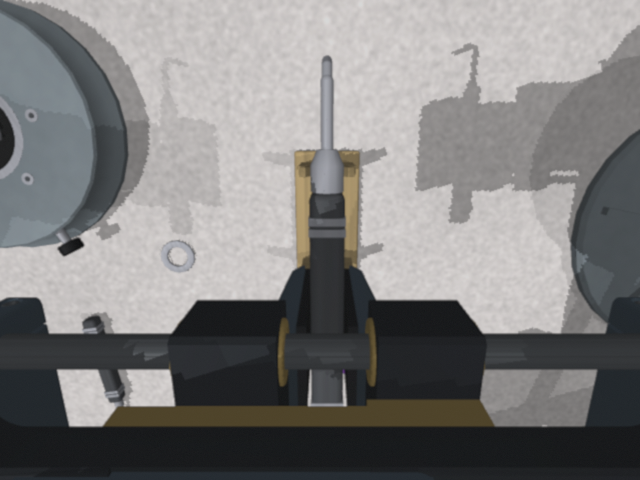

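```bash
python3 - <<'E'
import cv2,numpy as np
im=cv2.imread("pics/p1.png")
cv2.imwrite("pics/p1c.png",cv2.resize(im[40:165,277:377],None,fx=4.7,fy=4.7,interpolation=cv2.INTER_CUBIC))
c=__import__('bench').arm.camera_info('wrist')
H=np.array(c['hand_eye'])
for uv in((327,56),(327,65),(327,228)):
  for z in(-.0255,-.018,-.013,.0,.014):
    r=H[:3,:3]@[(uv[0]-c['cx'])/c['fx'],(uv[1]-c['cy'])/c['fy'],1]; p=H[:3,3]+r*(z-H[2,3])/r[2]; print(uv,z,p.round(4))
E
```

```text
(327, 56) -0.0255 [ 0.1019  0.0002 -0.0255]
(327, 56) -0.018 [ 0.1032  0.0002 -0.018 ]
(327, 56) -0.013 [ 0.104   0.0002 -0.013 ]
(327, 56) 0.0 [0.1062 0.0002 0.    ]
(327, 56) 0.014 [0.1086 0.0002 0.014 ]
(327, 65) -0.0255 [ 0.0991  0.0002 -0.0255]
(327, 65) -0.018 [ 0.1002  0.0002 -0.018 ]
(327, 65) -0.013 [ 0.101   0.0002 -0.013 ]
(327, 65) 0.0 [0.1029 0.0002 0.    ]
(327, 65) 0.014 [0.105  0.0002 0.014 ]
(327, 228) -0.0255 [ 0.0414  0.0002 -0.0255]
(327, 228) -0.018 [ 0.0395  0.0002 -0.018 ]
(327, 228) -0.013 [ 0.0383  0.0002 -0.013 ]
(327, 228) 0.0 [0.0351 0.0002 0.    ]
(327, 228) 0.014 [0.0316 0.0002 0.014 ]
```

View pics/p1c.png

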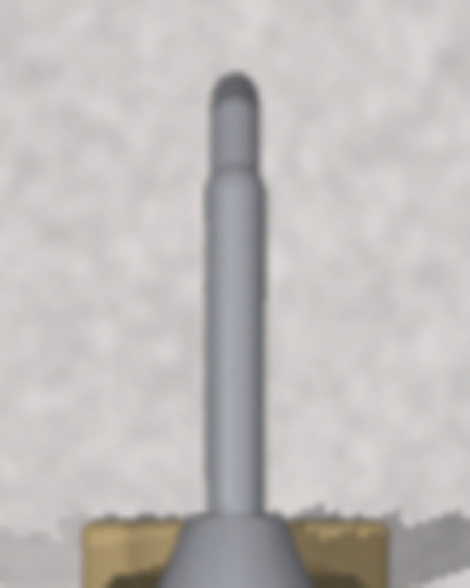

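```bash
cat >> h.py <<'E'
C0=np.array([.6105,-.0357]); PSI=np.radians(18); U=np.array([np.cos(PSI),np.sin(PSI)]); V=np.array([-U[1],U[0]])
HK=.1015
def tcp(rho,h,lat=0.,hk=None):
    p=C0+U*(rho-(HK if hk is None else hk))+V*lat
    return np.array([p[0],p[1],.059+h])
def st():
    o=arm.get_obs(); f=o['wrist_force']; p=o['ee_pos'][:2]-C0
    return dict(rho=p@U+HK,lat=p@V,h=o['ee_pos'][2]-.059,fu=f[:2]@U,fv=f[:2]@V,fz=f[2],t=o['time_s'],w=o['width'])
def show(s): print({k:round(float(v)*(1e3 if k in('rho','lat','h','w') else 1),2) for k,v in s.items()})
E
python3 - <<'E'
from h import *
o=down(PSI)
print(arm.ik(tcp(.021,.10),o),arm.ik(tcp(.06,.01),o))
arm.move_pose(tcp(.022,.10),o)
arm.movel(tcp(.022,.03),o,.1); arm.dwell(.2); show(st())
snap("wrist","q1");snap("scene","q1s");snap("top","q1t")
im=cv2.imread("pics/q1.png");i2=cv2.imread("pics/q1s.png")
cv2.imwrite("pics/q1m.png",np.hstack([cv2.resize(im[0:240,220:420],(400,480)),cv2.resize(i2[230:326,278:358],(400,480),interpolation=cv2.INTER_CUBIC)]))
E
```

```text
[-1.34370046e-01  3.02691745e-01  1.73591998e+00 -4.44089210e-16
  1.10298093e+00  1.12226702e+00] [-1.04840835e-01  4.44035348e-01  1.76928436e+00 -4.44089210e-16
  9.28272948e-01  1.15179623e+00]
{'rho': 22.4, 'lat': -0.21, 'h': 30.69, 'fu': -1.25, 'fv': 0.24, 'fz': -0.85, 't': 11.56, 'w': 13.84}
```

View pics/q1m.png

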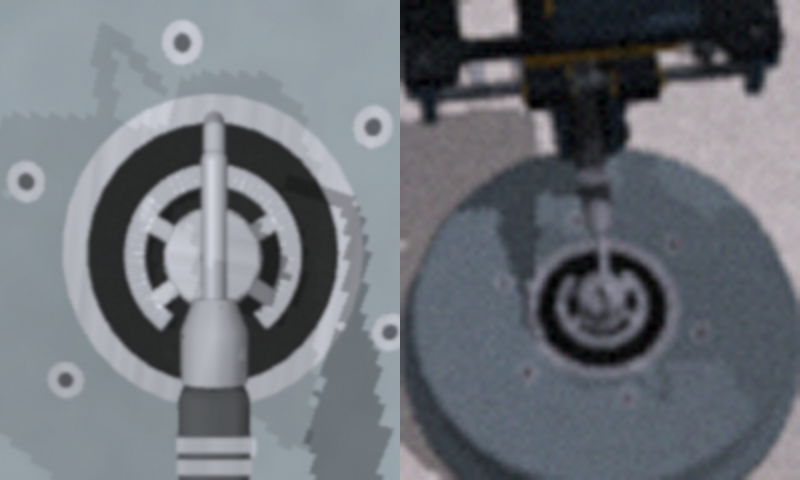

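The needle lies over the spindle, straight along the ring's axis (left view column 214; mouth symmetric at the bottom). Next: lower over the bow, then feel for the spindle's side.

```bash
python3 - <<'E'
from h import *
o=down(PSI)
for h in(.02,.014,.011,.009):
    arm.movel(tcp(.022,h),o,.03); s=st(); show(s)
arm.dwell(.2); b=[st() for _ in range(1)][0]; show(b)
r=.022
while r>.009:
    r-=.0005; arm.movel(tcp(r,.009),o,.02); s=st()
    print(round(r*1e3,2),round(s['rho']*1e3,2),round(s['h']*1e3,2),*(round(s[k]-b[k],2) for k in('fu','fv','fz')),round(s['t'],2))
    if s['fu']-b['fu']>2.: break
E
```

```text
{'rho': 21.87, 'lat': 0.08, 'h': 19.71, 'fu': 0.25, 'fv': -0.18, 'fz': -0.61, 't': 12.19, 'w': 13.95}
{'rho': 21.82, 'lat': 0.08, 'h': 13.73, 'fu': 0.04, 'fv': 0.28, 'fz': -0.46, 't': 12.54, 'w': 13.55}
{'rho': 21.88, 'lat': 0.09, 'h': 10.81, 'fu': 1.13, 'fv': -0.23, 'fz': -1.01, 't': 12.79, 'w': 13.77}
{'rho': 21.93, 'lat': 0.04, 'h': 8.9, 'fu': 0.72, 'fv': 0.43, 'fz': -1.62, 't': 13.04, 'w': 13.54}
{'rho': 22.04, 'lat': -0.01, 'h': 9.05, 'fu': -0.3, 'fv': 0.04, 'fz': -1.48, 't': 13.24, 'w': 14.17}
21.5 21.47 9.04 0.79 -1.03 0.26 13.49
21.0 20.94 9.01 0.76 -0.0 0.94 13.74
20.5 20.47 9.01 0.23 0.89 0.49 13.99
20.0 19.94 8.99 0.37 0.3 1.47 14.24
19.5 19.47 9.02 0.31 -0.24 0.48 14.49
19.0 18.95 9.0 -0.36 0.19 0.77 14.74
18.5 18.47 8.99 0.09 -0.39 0.54 14.99
18.0 17.96 9.0 0.64 -0.06 0.37 15.24
17.5 17.46 9.0 0.56 0.85 0.21 15.49
17.0 16.98 8.99 0.51 -0.49 0.31 15.74
16.5 16.49 9.02 0.03 -0.27 0.3 15.99
16.0 15.98 9.03 0.11 -0.25 -0.04 16.24
15.5 15.46 9.0 0.04 -0.63 1.33 16.49
15.0 14.95 9.01 0.37 0.8 0.31 16.74
14.5 14.46 9.0 -0.45 -0.95 0.16 16.99
14.0 13.98 9.01 -0.44 0.13 0.74 17.24
13.5 13.47 9.01 0.02 0.25 -0.49 17.49
13.0 12.94 8.99 0.55 0.0 1.15 17.74
12.5 12.47 9.02 -0.62 0.12 1.18 17.99
12.0 11.95 9.0 0.5 -0.57 1.24 18.24
11.5 11.65 9.04 0.89 0.0 0.55 18.49
11.0 11.53 9.1 2.29 0.78 -1.35 18.74
```

Contact is at indicated rho ≈ 11.75 mm (true value 14), so slot centre is at about 12.8 indicated. Next, lower gently.

```bash
cat >> h.py <<'E'
def avg(n=5,dt=.01):
    L=[]
    for i in range(n): L.append(st()); arm.dwell(dt)
    return {k:np.mean([l[k] for l in L]) for k in L[0]}
E
python3 - <<'E'
from h import *
o=down(PSI)
arm.movel(tcp(.0128,.009),o,.02); b=avg(10,.02); show(b)
h=.009
while h>-.002:
    h-=.0005 if h<.0065 else .001
    arm.movel(tcp(.0128,h),o,.02); s=avg(4)
    print(round(h*1e3,2),round(s['rho']*1e3,2),round(s['h']*1e3,2),*(round(s[k]-b[k],2) for k in('fu','fv','fz')),round(s['t'],2))
    if abs(s['fz']-b['fz'])>1.5 or abs(s['fu']-b['fu'])>2: break
E
```

```text
{'rho': 12.46, 'lat': 0.08, 'h': 8.91, 'fu': 0.18, 'fv': 0.1, 'fz': -0.98, 't': 19.07, 'w': 13.77}
8.0 12.67 7.92 -0.08 -0.39 0.32 19.42
7.0 12.75 6.93 -0.06 0.2 0.01 19.7
6.0 12.77 5.94 0.26 -0.51 0.27 19.99
5.5 12.79 5.47 -0.39 0.04 0.05 20.27
5.0 12.77 4.96 -0.64 -0.09 -0.17 20.55
4.5 12.78 4.47 -0.0 -0.03 0.38 20.84
4.0 12.78 3.98 -0.08 0.2 -0.01 21.12
3.5 12.77 3.47 -0.42 0.21 0.32 21.4
3.0 12.78 2.97 -0.02 -0.08 0.07 21.69
2.5 12.77 2.47 0.44 -0.47 -0.26 21.97
2.0 12.77 1.97 -0.59 -0.17 -0.34 22.25
1.5 12.77 1.45 -0.02 0.27 0.47 22.54
1.0 12.78 0.97 -0.54 -0.12 -0.13 22.82
0.5 12.76 0.46 -0.2 -0.31 0.16 23.1
-0.0 12.81 -0.01 -0.29 -0.05 0.14 23.39
-0.5 12.86 -0.41 -0.27 -0.33 0.99 23.67
-1.0 12.88 -0.8 -1.03 -0.08 2.49 23.95
```

The hook is in the slot: no contact at bow height, and the deck was felt at h≈-0.3 mm. I'll raise it 1 mm and check.

```bash
python3 - <<'E'
from h import *
o=down(PSI)
arm.movel(tcp(.0128,.0008),o,.02); show(avg(6,.02))
snap("wrist","s1");snap("scene","s1s")
im=cv2.imread("pics/s1.png");i2=cv2.imread("pics/s1s.png")
cv2.imwrite("pics/s1m.png",np.hstack([cv2.resize(im[0:240,220:420],(400,480)),cv2.resize(i2[254:326,288:348],(400,480),interpolation=cv2.INTER_CUBIC)]))
E
```

```text
{'rho': 12.71, 'lat': 0.05, 'h': 0.67, 'fu': -0.17, 'fv': 0.11, 'fz': -0.79, 't': 24.27, 'w': 13.82}
```

View pics/s1m.png

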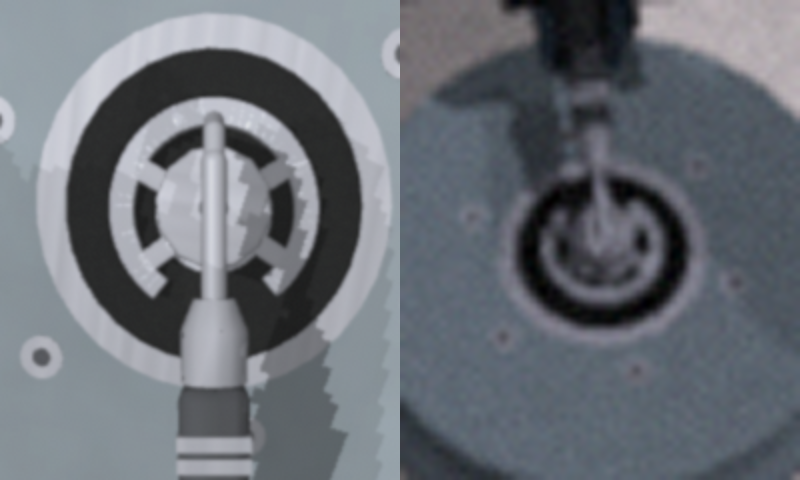

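```bash
python3 - <<'E'
from h import *
o=down(PSI); b=avg(6,.02); r=.0128; h=.0010; pk=0
while r<.028:
    r+=.0004; arm.movel(tcp(r,h),o,.02); s=avg(2,.01)
    fu,fv,fz=(s[k]-b[k] for k in('fu','fv','fz')); pk=max(pk,-fu)
    print(round(r*1e3,1),round(s['rho']*1e3,2),round(s['lat']*1e3,2),round(s['h']*1e3,2),round(fu,2),round(fv,2),round(fz,2),round(s['t'],2))
    if fz>3: h+=.0004
    if -fu>21 or abs(fv)>6 or fz>6: print("stop");break
    if pk>7 and -fu<pk-5: print("snapped");break
E
```

```text
13.2 13.24 -0.0 1.0 -0.06 0.0 0.31 24.78
13.6 13.63 -0.01 1.01 0.41 -0.4 0.01 25.05
14.0 13.97 0.02 0.98 -0.96 -0.57 -0.52 25.31
14.4 14.28 0.03 0.96 -0.14 0.48 -0.05 25.58
14.8 14.54 0.06 0.96 -0.81 0.4 0.68 25.85
15.2 14.84 0.08 0.94 -2.7 -0.2 0.83 26.11
15.6 15.16 0.09 0.93 -3.53 -0.03 1.51 26.38
16.0 15.48 0.12 0.89 -4.88 0.17 1.55 26.65
16.4 15.7 0.15 0.88 -5.99 -0.38 1.95 26.91
16.8 15.79 0.17 0.86 -6.77 -0.23 2.96 27.18
17.2 16.05 0.21 0.86 -6.3 0.09 2.97 27.45
17.6 16.16 0.22 0.87 -7.28 -0.28 3.43 27.71
18.0 16.28 0.28 1.09 -7.64 -0.83 3.07 27.98
18.4 16.37 0.33 1.31 -7.28 -0.82 1.92 28.25
18.8 16.69 0.39 1.33 -7.75 -0.52 2.6 28.51
19.2 17.62 0.41 1.37 -6.02 0.71 1.92 28.78
19.6 18.45 0.43 1.25 -4.84 -0.22 0.96 29.05
20.0 18.6 0.48 1.22 -5.43 0.03 1.0 29.31
20.4 18.7 0.48 1.21 -6.54 0.23 1.1 29.58
20.8 18.77 0.53 1.2 -7.06 0.4 1.78 29.85
21.2 18.87 0.55 1.19 -8.24 -0.29 2.32 30.11
21.6 18.95 0.58 1.17 -9.02 -0.02 2.82 30.38
22.0 19.02 0.6 1.15 -9.48 -0.27 2.92 30.65
22.4 20.69 0.53 1.1 -4.52 0.31 -1.04 30.91
22.8 22.75 0.13 1.58 -3.54 0.93 -0.28 31.18
snapped
```

```bash
python3 - <<'E'
from h import *
show(avg(6,.02))
snap("wrist","u1");snap("scene","u1s")
im=cv2.imread("pics/u1.png");i2=cv2.imread("pics/u1s.png")
cv2.imwrite("pics/u1m.png",np.hstack([cv2.resize(im[0:240,220:420],(400,480)),cv2.resize(i2[254:326,288:348],(400,480),interpolation=cv2.INTER_CUBIC)]))
E
```

```text
{'rho': 22.86, 'lat': 0.08, 'h': 1.67, 'fu': -3.79, 'fv': 0.32, 'fz': -1.08, 't': 31.23, 'w': 13.71}
```

View pics/u1m.png

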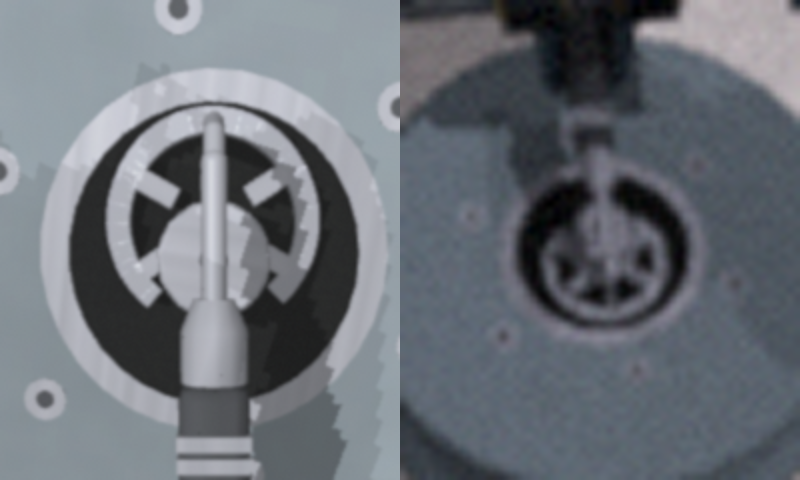

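The ring is about 8 mm out and past its jaws, still square to the pick. I'll continue.

```bash
python3 - <<'E'
from h import *
o=down(PSI); b=dict(fu=-.2,fv=.1,fz=-.9); r=.0228; h=.0013
while r<.044:
    r+=.0007; arm.movel(tcp(r,h),o,.03); s=avg(2,.005)
    fu,fv,fz=(s[k]-b[k] for k in('fu','fv','fz'))
    print(round(r*1e3,1),round(s['rho']*1e3,2),round(s['lat']*1e3,2),round(s['h']*1e3,2),round(fu,2),round(fv,2),round(fz,2),round(s['t'],2))
    if fz>3: h+=.0004
    if -fu>18 or abs(fv)>6 or fz>6: print("stop");break
show(avg()); snap("wrist","v1"); im=cv2.imread("pics/v1.png"); cv2.imwrite("pics/v1m.png",cv2.resize(im[0:240,180:460],(700,600)))
E
```

```text
23.5 25.46 -0.55 1.87 0.61 -0.27 -0.51 31.65
24.2 24.88 -0.17 1.54 0.43 -0.45 0.41 31.91
24.9 25.02 -0.02 1.32 -0.13 -0.25 0.15 32.18
25.6 25.67 -0.01 1.3 0.19 -0.21 0.76 32.45
26.3 26.35 -0.01 1.3 0.28 0.13 -0.13 32.71
27.0 27.03 -0.01 1.3 0.63 0.33 -0.2 32.98
27.7 27.77 -0.0 1.31 0.37 -0.24 -0.0 33.25
28.4 28.46 -0.01 1.3 0.36 -1.15 -0.23 33.51
29.1 29.17 -0.01 1.3 0.61 -0.04 0.1 33.78
29.8 29.87 -0.01 1.29 0.69 0.2 0.52 34.05
30.5 30.56 0.0 1.3 -0.14 0.21 0.12 34.31
31.2 31.26 -0.01 1.29 -0.1 0.07 0.08 34.58
31.9 31.96 -0.0 1.3 0.46 -0.36 -0.06 34.85
32.6 32.67 0.0 1.3 1.03 -0.67 -0.23 35.11
33.3 33.35 -0.01 1.29 0.51 -1.01 -0.03 35.38
34.0 34.06 -0.01 1.3 0.25 -0.26 -0.47 35.65
34.7 34.75 0.01 1.3 -0.24 0.3 -0.39 35.91
35.4 35.45 -0.0 1.29 0.96 0.19 0.01 36.18
36.1 36.14 -0.01 1.29 0.81 -0.02 0.67 36.45
36.8 36.87 -0.01 1.31 0.65 -0.62 0.8 36.71
37.5 37.54 0.01 1.3 0.93 -0.51 0.47 36.98
38.2 38.25 0.02 1.29 0.18 -0.7 -0.87 37.25
38.9 38.97 0.01 1.31 0.09 -0.41 0.12 37.51
39.6 39.64 -0.02 1.28 -0.36 0.16 0.15 37.78
40.3 40.35 -0.0 1.29 -0.01 -0.5 -0.65 38.05
41.0 41.06 0.0 1.3 -0.16 -0.31 0.21 38.31
41.7 41.76 -0.02 1.28 0.17 0.11 0.28 38.58
42.4 42.46 0.02 1.31 0.16 -0.35 -0.15 38.85
43.1 43.15 -0.01 1.3 0.36 -0.19 -0.36 39.11
43.8 43.86 -0.0 1.31 0.21 0.48 0.04 39.38
44.5 44.56 -0.02 1.29 0.34 0.56 -0.04 39.65
{'rho': 44.55, 'lat': -0.01, 'h': 1.29, 'fu': -0.27, 'fv': 0.27, 'fz': -0.88, 't': 39.67, 'w': 13.73}
```

View pics/v1m.png

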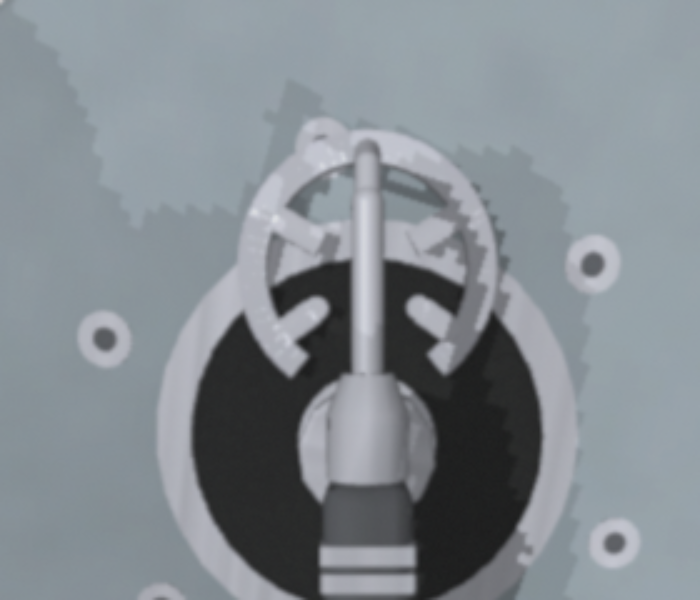

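The ring is free, about 32 mm from the spindle axis (ring centre 368,258; disc centre 367,437). Next: back off, lift, and check the pick's attitude in the grip.

```bash
python3 - <<'E'
from h import *
o=down(PSI)
arm.movel(tcp(.0430,.0013),o,.03)
arm.movel(tcp(.0430,.012),o,.04); show(st())
arm.movel(tcp(.0430,.10),o,.12); arm.dwell(.15)
snap("wrist","w1");snap("scene","w1s")
im=cv2.imread("pics/w1.png");i2=cv2.imread("pics/w1s.png")
cv2.imwrite("pics/w1m.png",np.hstack([cv2.resize(im[0:300,200:440],(400,500)),cv2.resize(i2[170:320,250:370],(400,500),interpolation=cv2.INTER_CUBIC)]))
show(st())
E
```

```text
{'rho': 43.24, 'lat': -0.11, 'h': 12.46, 'fu': -0.52, 'fv': -1.12, 'fz': -1.27, 't': 40.42, 'w': 13.77}
{'rho': 42.67, 'lat': 0.15, 'h': 99.27, 'fu': -0.16, 'fv': -0.67, 'fz': -1.3, 't': 41.55, 'w': 13.81}
```

View pics/w1m.png

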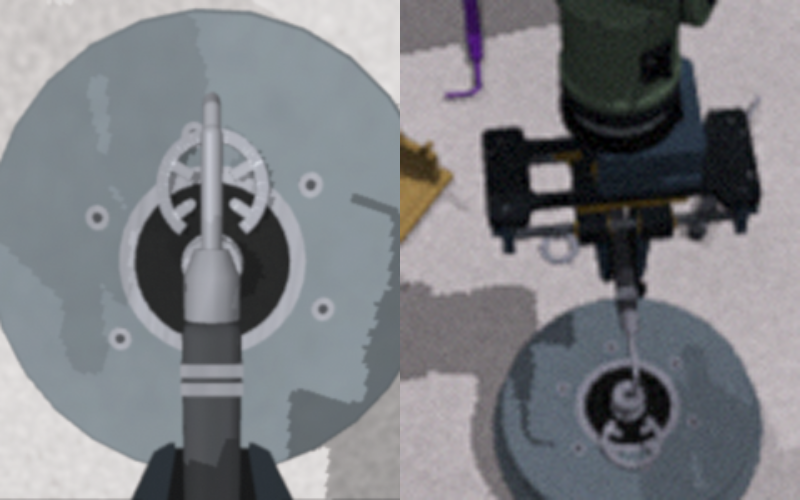

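There was no slip: band and hook are at rows 228 and 57, as before. I'll return the pick to its rest.

```bash
python3 - <<'E'
from h import *
g=np.array([.4477,-.2828,0]); o=down(-.3211)
arm.move_pose(g+[0,0,.18],o)
arm.movel(g+[0,0,.07],o,.12)
arm.dwell(.15); show(st())
arm.movel(g+[0,0,.040],o,.04); s=st(); show(s)
for z in(.037,.0355,.0345):
    arm.movel(g+[0,0,z],o,.03); s=st(); print(z,s['fz'],arm.get_obs()['ee_pos'])
    if s['fz']>3: break
E
```

```text
{'rho': -129.33, 'lat': -185.14, 'h': 11.78, 'fu': -0.78, 'fv': -0.46, 'fz': -1.3, 't': 43.76, 'w': 13.73}
{'rho': -129.57, 'lat': -184.87, 'h': -18.88, 'fu': 0.31, 'fv': 0.61, 'fz': -0.74, 't': 44.66, 'w': 13.83}
0.037 -1.2342142916914935 [ 0.44761917 -0.28276118  0.03695454]
0.0355 -0.7218763907214254 [ 0.44765316 -0.28276508  0.03543909]
0.0345 -1.5465180076883343 [ 0.44766022 -0.2827788   0.0344321 ]
```

```bash
python3 - <<'E'
from h import *
g=np.array([.4477,-.2828,0]); o=down(-.3211)
arm.movel(g+[0,0,.0340],o,.03); show(st())
arm.gripper_to(.02); arm.gripper_to(.06); arm.dwell(.2)
arm.movel(g+[0,0,.10],o,.1)
d=np.array([np.cos(-.52),np.sin(-.52),0]); r=np.array([.45,-.277,.0])
arm.move_pose(r-.05*d+[0,0,.30],down(-.52)); arm.dwell(.2); snap("wrist","x1"); snap("top","x1t")
print(arm.get_obs()['time_s'])
a=cv2.imread("pics/x1.png");b=cv2.imread("pics/r1.png")
cv2.imwrite("pics/x1m.png",np.hstack([cv2.resize(b[45:213,280:400],(400,560)),cv2.resize(a[45:213,280:400],(400,560))]))
t=cv2.imread("pics/x1t.png");w=a[80:220,0:120]
cv2.imwrite("pics/x1n.png",np.hstack([cv2.resize(t[140:240,250:350],(400,400)),cv2.resize(w,(343,400))]))
E
```

```text
{'rho': -129.66, 'lat': -184.75, 'h': -24.96, 'fu': 0.42, 'fv': 0.26, 'fz': -1.47, 't': 45.66, 'w': 14.04}
48.9
```

View pics/x1m.png

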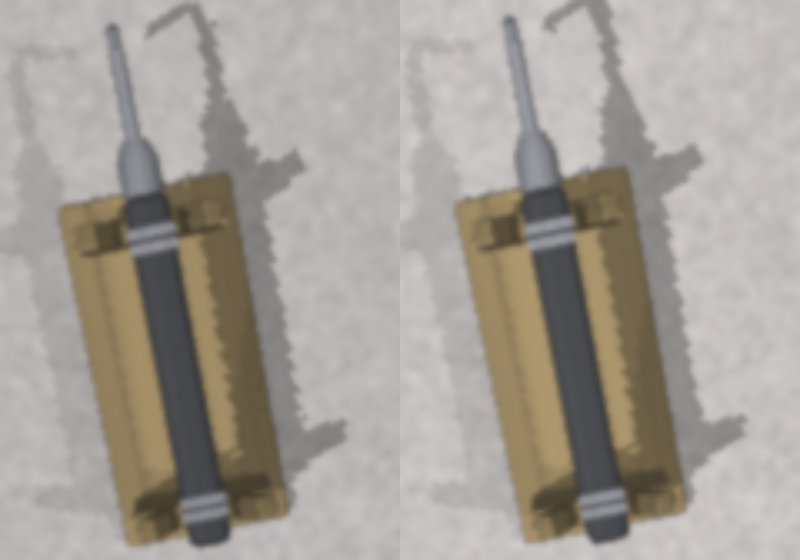

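View pics/x1n.png

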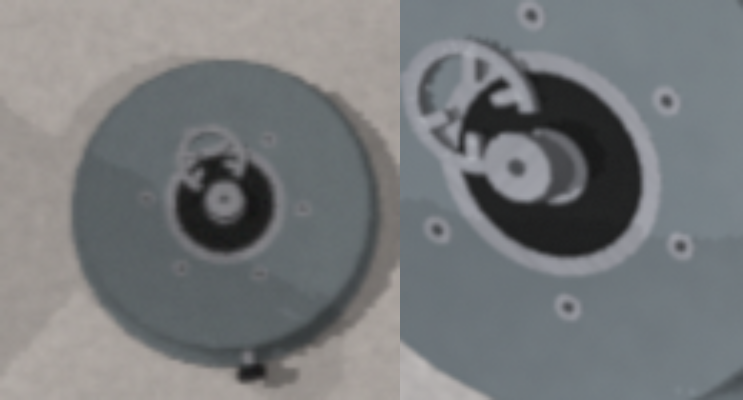

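```bash
python3 - <<'E'
from bench import arm
print(arm.finish_job(), arm.get_obs()['time_s'])
E
```

```text
the job is handed in; nothing more can be done
the job is handed in; nothing more can be done
```

The ring is out of its groove and loose on the deck, the pick is back in its rest hook down, and the job is handed in. The last clock reading before handing in was 48.9 s. The interface gives no verdict, so the result below is from my own checks.

**What I did:** I took the steel pick by mid-handle. I felt the spindle's side, then the deck, with the hook, and entered the slot without touching the bow. I drew the ring off in steps of 0.4 to 0.7 mm. The largest pull at the wrist was about 9.5 N.

**Last checks:**
- **Ring:** it lies about 31 mm from the spindle axis in the top view and looks flat on the deck. I judged flatness from the pictures only.
- **Pick:** the before and after views of the rest match to a pixel or two. The pick did not slip in the grip.
- **Other things:** I saw nothing disturbed in the crops I viewed, but I did not compare every loose item before and after.

**Disagreements:**
- **Ring direction:** the text says the bow points towards the robot. Every camera view showed it pointing away, at a yaw of about 18°. I trusted the pictures, so I hooked it from the robot's side with the needle passing over the spindle, and drew it away from the robot.
- **Hook reach:** the camera gave about 101.5 mm, but touching the spindle suggested about 2 mm more. I used the touch.
- **Pull curve:** the force rose in two jerky stages, about 7.7 N and then 9.5 N, before the ring came free.

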